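Probe the board's two lands with sprung test tweezers

TASK

The power board in its holder needs a resistance reading across its two bare copper lands, which are hidden under the loose black plastic cover. Lift the cover off and stand it upright on the bench, then take the cordless test tweezers out of their stand and squeeze them until the gap between the tips matches the two lands, and set the tips lightly down with one tip on each land (either way round). Keep the gap and the light touch steady for two seconds for the reading and finish like that, still holding the squeezed tweezers on the lands; leave the other things on the bench where they are.

Things in the scene. Friction and masses are not known exactly. Their poses are not given: they have to be found in the camera images.
- board: Green circuit board (110 mm in x, 132 in y, top face 18 mm above the bench) held between two aluminium rails (along x at y = +-71 mm, 12 wide, top at 25 mm); fixed. Origin: centre of the underside, on the bench; z up. Beside the lands (front half, -x) parts stand up to 11 mm over the board; the tall parts (x = +11 to +45 mm) end 42 mm above the bench.
- land_left (a point): Centre of the one copper land, a flat round bare disc 12 mm in diameter on the board's top face, 18 mm above the bench, at board x = -22 mm, y = +11 mm. The two lands are 22 mm apart, centre to centre, along the board's y axis.
- land_right (a point): Centre of the other land, the same, at board x = -22 mm, y = -11 mm.
- cover: Loose dark plastic touch cover, hollow underneath, 44 mm (x) by 60 mm (y), 20 mm tall, 50 g, with a solid grip rib on top: 34 mm along x, 12 mm thick along y, from 20 to 38 mm above the cover's underside. It rests on the board over both lands, its axes along the board's. Origin: centre of its underside; z up.
- stand: Grey plastic tweezers stand fixed to the bench: foot 60 x 90 mm, block 50 x 80 mm, 50 mm tall, with one slot in its top, 10 mm (x) by 50 mm (y), its floor 8 mm above the bench. Origin: centre of the underside, on the bench.
- tweezers: Cordless sprung test tweezers, 75 g, 115 mm long, at the start standing tips down in the stand's slot, opening along the stand's y. Origin: midway between the two finger grips (bars along x, 10 mm in diameter, 18 long, on the outsides of the arms); z points from tips to heel (up), y from the right arm to the left. The tips are 71 to 72 mm below the origin.
- pin_left: The sprung brass pin that is the tip of the left arm (+y side): a round-ended pin 4 mm in diameter that gives up to 5 mm along the arm, 0.6 N per mm. Origin: the very end of the pin.
- pin_right: The sprung pin of the right arm (-y side), the same.
- tape: Bystander: roll of masking tape lying flat, 90 mm in diameter, 24 mm tall; origin at the centre of its underside.
- driver: Bystander: screwdriver lying on the bench; leave it alone.
- bin: Bystander: open red parts bin, 100 x 140 x 60 mm; origin at the centre of its underside.
- lug: Bystander: copper cable lug, 65 mm long, 17 mm high, lying on the bench beyond the middle; origin near its middle.
- heel (a point): Centre of the top of the tweezers' heel, a block 16 mm (x) by 18 mm (y), 24 mm tall, 44 mm above the tweezers' origin; the gripper's palm must stay above it. It has a small display on both faces.
- blade_left (a joint): Hinge of the tweezers' left arm (+y), in the heel, 36 mm above the origin: 0 relaxed, grows as it is squeezed, 0.083 rad at a tip gap of 22 mm. Relaxed: 32 mm over both grips, tips 40 mm apart. 1 mm less over the grips closes the tips by 3 mm, so 26 mm over the grips gives 22 mm; that takes about 9 N and springs back if let go.
- blade_right (a joint): Hinge of the right arm (-y), the same.
Things that resemble listed ones, but are neither listed nor needed, are in the scene too. What is shaped like the tweezers but pink or red is not meant. Several things look just like the board: the one meant starts farthest from the robot's base.

How it is judged:
On the way, in this order (a step that is already met when the one before it is completed fails the run):
1. the cover stands upright on the bench (height (world z) of cover below 0.005 m and angle between cover's own z axis and vertical below 0.1 rad and linear speed of cover below 0.03 m/s), for 0.2 s.
2. one tip is pressed on each land and kept there (all of step 1 and contact force between the fingers and tweezers above 2 N and ((horizontal distance between pin_left and land_left below 0.0055 m and horizontal distance between pin_right and land_right below 0.0055 m) or (horizontal distance between pin_left and land_right below 0.0055 m and horizontal distance between pin_right and land_left below 0.0055 m)) and distance between pin_left and pin_right between 0.016 and 0.028 m and contact force between pin_left and board between 0.3 and 12 N and contact force between pin_right and board between 0.3 and 12 N and linear speed of each of pin_left, pin_right below 0.01 m/s), for 1.5 s.
At the end, for the whole second after the job is handed in: The cover stands upright on the bench; the gripper holds the squeezed tweezers with the end of each pin within 5.5 mm of its own land's centre (seen from above), the tip gap 16 to 28 mm and steady (tips slower than 10 mm/s), each pin touching the board with 0.3 to 12 N (all of step 2); the arm keeps its last pose, push and grip.
It fails at once if a pin is driven into something with more than 20 N (contact force between any of pin_left, pin_right and anything else above 20 N).
It fails at once if a bystander is moved by more than 20 mm (distance of any of tape, driver, bin, lug from where it was at the start of the episode above 0.02 m).
It also fails if it takes over 61 s, if anything falls off the work surface, if the arm or the gripper's body presses on something with over 40 N, if the wrist force passes 120 N, or if a joint passes its speed limit or range.

ROBOT

A 6-joint arm with a two-finger parallel gripper is mounted at the origin on the work surface. World frame = base frame: x ahead of the robot, y to its left, z up, the work surface at z = 0. Lengths are in m, angles in rad, forces in N, time in s.
With the tool pointing down it reaches from about 0.35 to 0.775 m from the base axis. Payload 5.5 kg.
Tool frame: the origin (TCP) lies where the fingers leave the gripper's body, on its centre line; the fingertips stand env.tip_reach ahead of it and the grasp point (between the pads) lies 54 mm ahead of it (env.tip_reach is the distance from the TCP to the fingertips, in m); z points along the fingers, y is the line along which they close (so a half turn about z gives the same grasp; the last joint's range is limited). The gripper opens to 85 mm and grips with 20 to 120 N. Pads are 22 mm wide; open, the fingers measure 114 mm over their backs; the gripper's body (76 mm by 85 mm) begins 54 mm behind the grasp point. The pads swing forward as they close: fully open they stand 13 mm farther back than shut.
Start: joints at [1.169, 0.313, 0.046, 1.304, 0, 1.431], TCP at [0.149, 0.555, 0.304] pointing down, gripper open.
Joint ranges: [-2.76, 2.76], [-0.86, 1.69], [-1.03, 1.26], [-2.2, 2.34], [-1.47, 1.5], [-3.14, 3.14]. Speed limits (rad/s): [2.57, 2.57, 3.14, 3.14, 3.14, 3.14].

INTERFACE

Orientations are given as a unit quaternion [w, x, y, z].
In Python, from workcell import status, optics, hand_in, env gives the robot as it stands.
- The arm moves only by the shell command python3 -m handwheel 'ROWS' [FORCE]. ROWS is a JSON object whose one key "deltas" holds a list of rows, each a list of 5 numbers: the opening, from -1 (shut) to 1 (fully open), then the shift along the tool's x, y, z in units of 40 mm (1.0 is 40 mm), then the turn about the tool's z in units of 10 degrees (1.0 is 10 degrees). In form: {"deltas": [[jaw, x, y, z, roll], ...]}. A call has 1 to 20 rows; each row shifts and turns the commanded pose from where the row before left it, along the tool's axes as they then stand; what a row does not reach is not made up. A row lasts 1/8 s, in which the tool goes at most 62.5 mm and 10.7 degrees, less where a joint would pass 70% of its speed; a pose out of reach is approached as far as the arm can. A call is refused whole if a number of a shift passes 1 or a number of a turn 1, either way. A call with a gripper value outside its range is refused whole. The fingers move at their own pace and stop on an object; FORCE is the grip in N (left out, the last holds). Time passes only in rows, so rows that do not move let the fingers close. It gives the time, the measured TCP pose, the force, the opening and the grip force at its end, in the units of the state.
- status.get_state(): the state, without advancing time (a new reading comes with each control period).
- optics.read_camera(name): name is "side" or "top" or "wrist"; returns a dict with "frame" (384x512x3 uint8, red, green, blue), "depth" (384x512 float32, m along the optical axis (not along the pixel's ray), 0 where there is no reading), "vfov" (degrees; the focal length in pixels is half the picture's height over the tangent of half this angle, whatever the lens; pixels are square), "cx", "cy" (the principal point, pixels), "k1" (the pictures are not rectified: a ray, as slopes to the right and down, at radius r is drawn at 1 + k1 r^2 times it, then the intrinsics apply), "origin" and "attitude" of the camera in the world. Camera axes: x right, y down, z forward; pixel columns grow to the right and rows downward; lengths in m; the calibration is good to about 2 mm. A picture is of the moment at which its call begins.
- hand_in(): hands the job in; it is judged then, once.
The state is a dict: "clock": time; "joint_pos": joint angles; "qvel": joint speeds; "tau": joint torques, N m; "tcp_pos": TCP position; "orientation": TCP orientation; "wrist_force": force on the tool from outside, world axes, zero at the start; "ft_torque": the same for the moment, N m; "finger_gap": finger opening in m; "grip_force": force on a finger pad.
Only numpy, scipy, OpenCV 4.12 (cv2) and the standard library are available. Lean on these libraries where they do the work, as an engineer would, in place of code of your own. Each camera call takes 0.05 s, during which the arm holds its last target. There are 200 camera calls.

## Working session

There is one attempt and no reset: what is moved stays moved. The work goes in short steps, Python scripts to look and compute and a shell command to move; the robot and the scene stay as the last step left them, time stands still between calls to the robot, and variables do not carry over. Pictures are saved under pics/ and viewed, at most 14 in all, crops included, and the job is handed in when it is done.

```bash
ls; mkdir -p pics
cat > h.py <<'E'
import numpy as np, cv2, pickle
from scipy.spatial.transform import Rotation as R
from workcell import status, optics, env
def q2R(q): return R.from_quat([q[1],q[2],q[3],q[0]]).as_matrix()
def snap(n,f):
    c=optics.read_camera(n); cv2.imwrite(f'pics/{f}.png',cv2.cvtColor(c['frame'],cv2.COLOR_RGB2BGR)); pickle.dump(c,open(f'{f}.pkl','wb')); return c
def load(f): return pickle.load(open(f'{f}.pkl','rb'))
def Rc(c):
    a=np.array(c['attitude']); return a if a.shape==(3,3) else q2R(a)
def ray(c,u,v):
    f=192/np.tan(np.radians(c['vfov'])/2); xd=np.stack([(np.asarray(u,float)-c['cx'])/f,(np.asarray(v,float)-c['cy'])/f],-1)
    x=xd.copy()
    for _ in range(15): x=xd/(1+c['k1']*(x**2).sum(-1,keepdims=True))
    return np.concatenate([x,np.ones_like(x[...,:1])],-1)
def world(c,u,v,d=None):
    if d is None: d=c['depth'][np.asarray(v,int),np.asarray(u,int)]
    return (ray(c,u,v)*np.asarray(d)[...,None])@Rc(c).T+np.array(c['origin'])
def onz(c,u,v,z):
    r=ray(c,u,v)@Rc(c).T; o=np.array(c['origin']); return o+r*((z-o[2])/r[...,2])[...,None]
def cloud(c):
    v,u=np.mgrid[0:384,0:512]; return world(c,u,v,c['depth'])
E
python3 - <<'E'
from h import *
for n in('top','side'):
    c=snap(n,n+'0'); print({k:c[k] for k in c if k not in('frame','depth')})
s=status.get_state();print(s); print(env.tip_reach)
E
```

```text
pics
{'vfov': 55.503632630902196, 'cx': 256.4875716333608, 'cy': 190.30154036613683, 'k1': -0.10890851818387454, 'origin': array([0.43800884, 0.0299133 , 1.05486342]), 'attitude': array([ 0.04144693, -0.6956007 ,  0.71507213, -0.05562079])}
{'vfov': 57.257407497836425, 'cx': 250.45902066387313, 'cy': 191.77100519744766, 'k1': -0.07239578856310896, 'origin': array([0.36708727, 0.61442134, 0.54614131]), 'attitude': array([ 0.07259469, -0.15524843,  0.87592195, -0.45098633])}
{'clock': 0.1, 'joint_pos': array([1.16938808e+00, 3.13928635e-01, 4.50993756e-02, 1.30360183e+00,
       5.24582746e-06, 1.43119837e+00]), 'qvel': array([ 0.00086547, -0.00334461,  0.00444519,  0.00023022,  0.00067339,
       -0.00208397]), 'tau': array([ 2.68363830e-03, -4.81729209e+01,  2.99242365e+01,  1.28011167e-02,
       -8.37098924e-05,  9.30699827e-06]), 'tcp_pos': array([0.1487019 , 0.55509261, 0.30309882]), 'orientation': array([-2.20944821e-04,  1.30531558e-01,  9.91443818e-01, -7.86956544e-04]), 'wrist_force': array([-0.54300089, -0.42923471, -0.3277329 ]), 'ft_torque': array([0.01168746, 0.06357372, 0.00276302]), 'grip_force': 0.0, 'finger_gap': 0.08559447126276627}
0.0726
```

View pics/top0.png

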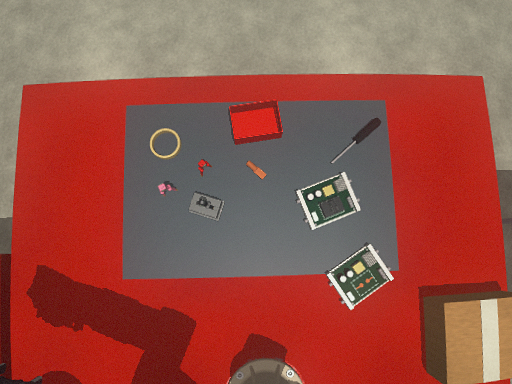

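View pics/side0.png

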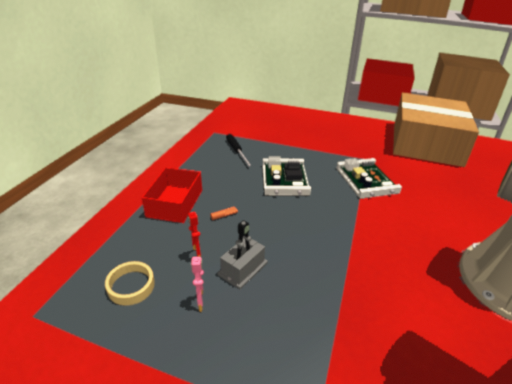

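Top view: candidates for the board are (327,201), which has the dark cover, and (360,275), which is nearer the base with open lands; I choose (327,201). Tweezers candidates are black in the stand at (207,204), red at (204,165) and pink at (166,187); I choose the black one. I'll check both in one close crop.

Run:
```python
from h import *
c=load('top0'); im=cv2.imread('pics/top0.png')
a=cv2.resize(im[160:240,288:368],(400,400),interpolation=cv2.INTER_CUBIC)   #5x
b=cv2.resize(im[180:230,182:232],(400,400),interpolation=cv2.INTER_CUBIC)   #8x
s=cv2.imread('pics/side0.png'); d=cv2.resize(s[155:205,255:315],(240,200));e=cv2.resize(s[215:290,205:280],(200,200))
out=np.zeros((600,800,3),np.uint8); out[:400,:400]=a; out[:400,400:]=b; out[400:,:240]=d; out[400:,400:600]=e
cv2.imwrite('pics/crop1.png',out)
P=cloud(c)
def box(u0,u1,v0,v1,z0,z1):
    p=P[v0:v1,u0:u1].reshape(-1,3); p=p[(p[:,2]>z0)&(p[:,2]<z1)]
    r=cv2.minAreaRect((p[:,:2]*1000).astype(np.float32)); print(z0,z1,len(p),np.round(p.mean(0),4),r)
print('bench',np.median(P[230:260,150:180,2]))
box(285,370,160,240,.012,.03); box(288,368,160,240,.033,.041);box(288,368,160,240,.048,.065)
box(182,232,180,230,.045,.056);box(182,232,180,230,.1,.2); box(182,232,180,230,.07,.1);box(182,232,180,230,.005,.056)
```

```text
bench -0.000231905990721204
0.012 0.03 1504 [ 0.5441 -0.1942  0.0194] ((566.5449829101562, -189.46231079101562), (164.50755310058594, 170.5652618408203), 20.124969482421875)
0.033 0.041 416 [ 0.5482 -0.2046  0.0368] ((546.758544921875, -202.06820678710938), (83.78853607177734, 117.7435531616211), 24.08974266052246)
0.048 0.065 62 [ 0.5261 -0.2053  0.0546] ((526.372314453125, -206.02288818359375), (32.56669616699219, 14.316763877868652), 21.499919891357422)
0.045 0.056 419 [0.5392 0.1522 0.049 ] ((540.2195434570312, 152.6978759765625), (80.96733856201172, 50.37876892089844), 71.0621566772461)
0.1 0.2 54 [0.5389 0.1503 0.1187] ((539.6198120117188, 151.05023193359375), (17.85965347290039, 16.725481033325195), 70.17561340332031)
0.07 0.1 22 [0.5355 0.1415 0.0839] ((533.2081909179688, 149.8094940185547), (15.77541732788086, 29.727354049682617), 15.75678539276123)
0.005 0.056 580 [0.5361 0.1488 0.0399] ((531.4052734375, 153.57171630859375), (96.44927978515625, 77.00839233398438), 71.13422393798828)
```

View pics/crop1.png

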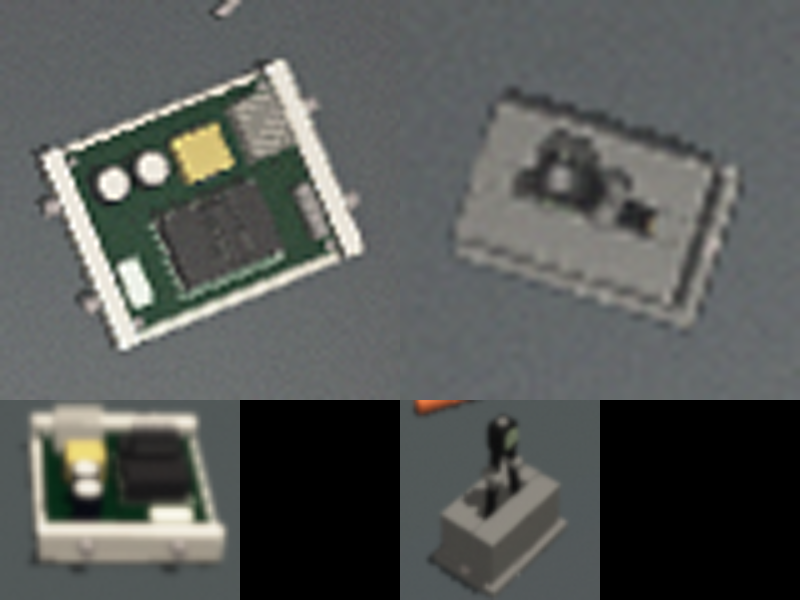

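The crop confirms the covered board, and the black tweezers in the grey stand with their arms along the stand's y. Moving now: I'll hover over the stand for a wrist shot, then go on to the cover.

```bash
cat >> h.py <<'E'
def plan(x,y,z,psi):
    s=status.get_state(); M=q2R(s['orientation']); d=M.T@(np.array([x,y,z])-s['tcp_pos'])
    p0=np.degrees(np.arctan2(M[1,1],M[0,1])); r=(p0-psi+90)%180-90
    print('total units now-axes',np.round(d/.04,2),'roll units',round(r/10,2),'psi',round(p0,1),'tilt',np.round(M[:,2],3))
    a=np.radians(psi if abs(((p0-r)-psi+180)%360-180)<1 else psi+180)
    Y=np.array([np.cos(a),np.sin(a)]); X=np.array([Y[1]*-1,Y[0]]) ; 
    dw=np.array([x,y])-s['tcp_pos'][:2]; print('after-roll axes x,y:',np.round([dw@X/.04,dw@Y/.04],2))
E
python3 -c "
from h import *
plan(.50,.14,.303,71); plan(.50,-.19,.24,111)"
```

```text
total units now-axes [-1.117e+01 -7.750e+00  1.000e-02] roll units 0.4 psi 75.0 tilt [-0.001 -0.002 -1.   ]
after-roll axes x,y: [-11.68  -6.95]
total units now-axes [-13.3  -15.72   1.6 ] roll units -3.6 psi 75.0 tilt [-0.001 -0.002 -1.   ]
after-roll axes x,y: [ -1.52 -20.54]
```

```bash
python3 -m handwheel '{"deltas": [[1,0,0,0,0.4],[1,-0.4,-0.2,0,0],[1,-0.83,-0.5,0,0],[1,-0.83,-0.5,0,0],[1,-0.83,-0.5,0,0],[1,-0.83,-0.5,0,0],[1,-0.83,-0.5,0,0],[1,-0.83,-0.5,0,0],[1,-0.83,-0.5,0,0],[1,-0.83,-0.5,0,0],[1,-0.83,-0.5,0,0],[1,-0.83,-0.5,0,0],[1,-0.83,-0.5,0,0],[1,-0.83,-0.5,0,0],[1,-0.83,-0.5,0,0],[1,-0.4,-0.2,0,0],[1,0,0,0,0]]}'
python3 - <<'E'
from h import *
c=snap('wrist','w1'); print(c['origin'],Rc(c)[:,2])
plan(.50,-.19,.26,111)
E
```

```text
clock: 2.22
tcp_pos: [0.4975, 0.1425, 0.3036]
orientation: [-0.0, 0.166, 0.986, 0.0]
wrist_force: [-0.3, 0.6, -0.4]
finger_gap: 0.0852
grip_force: 0.0
[0.43256071 0.16516603 0.37487727] [ 0.25843296 -0.08928409 -0.96189436]
total units now-axes [-2.79 -7.85  1.09] roll units -4.0 psi 71.0 tilt [-0.001  0.    -1.   ]
after-roll axes x,y: [ 2.91 -7.81]
```

View pics/w1.png

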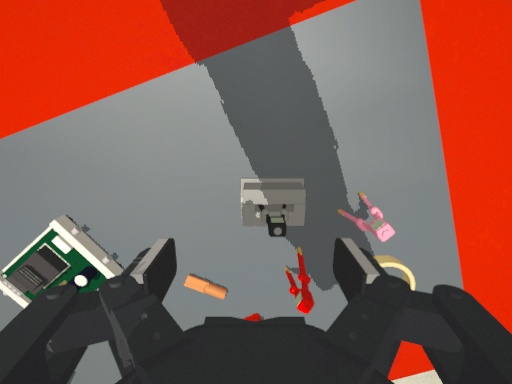

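The wrist view shows the stand at about (273,203), the black heel at about (277,226), the red decoy at (300,280), pink at (375,220), and the covered board at lower left. I'll measure the stand and heel from depth here, then go to the cover.

```bash
python3 - <<'E'
from h import *
c=load('w1'); P=cloud(c)
def box(u0,u1,v0,v1,z0,z1):
    p=P[v0:v1,u0:u1].reshape(-1,3); p=p[(p[:,2]>z0)&(p[:,2]<z1)]
    r=cv2.minAreaRect((p[:,:2]*1000).astype(np.float32)); print(z0,z1,len(p),np.round(p.mean(0),4),r)
box(235,310,170,245,.045,.054); box(262,295,205,242,.115,.135); box(250,300,200,242,.07,.095)
E
python3 -m handwheel '{"deltas": [[1,0,-0.5,0,-1],[1,0,-0.5,0,-1],[1,0,-0.6,0,-1],[1,0.5,-0.6,0,-1],[1,0.5,-0.8,0,0],[1,0.5,-0.8,0,0],[1,0.5,-0.8,0,0],[1,0.5,-0.8,0.4,0],[1,0.3,-0.8,0.4,0],[1,0.3,-0.8,0.2,0],[1,0,-0.4,0,0],[1,0,0,0,0]]}'
python3 - <<'E'
from h import *
c=snap('wrist','w2'); P=cloud(c).reshape(-1,3)
for z0,z1 in((.015,.021),(.022,.028),(.033,.045),(.05,.062)):
    p=P[(P[:,2]>z0)&(P[:,2]<z1)&(np.hypot(P[:,0]-.545,P[:,1]+.2)<.1)]
    if len(p)>20: print(z0,z1,len(p),np.round(p.mean(0),4),cv2.minAreaRect((p[:,:2]*1000).astype(np.float32)))
E
```

```text
0.045 0.054 1774 [0.5397 0.1546 0.0512] ((543.2572631835938, 153.44979858398438), (79.97774505615234, 49.097679138183594), 71.07154083251953)
0.115 0.135 286 [0.5417 0.1521 0.1225] ((543.8026123046875, 151.84146118164062), (17.650367736816406, 18.093889236450195), 70.78707885742188)
0.07 0.095 182 [0.5403 0.1513 0.0846] ((542.8262329101562, 152.11795043945312), (31.802696228027344, 16.814197540283203), 71.26156616210938)
clock: 3.78
tcp_pos: [0.4509, -0.1777, 0.2641]
orientation: [0.0, -0.182, 0.983, 0.0]
wrist_force: [0.2, 0.1, -0.1]
finger_gap: 0.0854
grip_force: 0.0
0.015 0.021 3489 [ 0.5356 -0.192   0.0194] ((548.2682495117188, -197.72695922851562), (116.41997528076172, 171.42236328125), 19.875410079956055)
0.022 0.028 1765 [ 0.5308 -0.1837  0.026 ] ((549.7518920898438, -197.18527221679688), (119.83829498291016, 170.57533264160156), 19.885700225830078)
0.033 0.045 2502 [ 0.5477 -0.1954  0.0394] ((548.544189453125, -197.56619262695312), (86.2428970336914, 109.10405731201172), 25.239673614501953)
0.05 0.062 347 [ 0.5286 -0.2039  0.0564] ((529.8079833984375, -204.1612091064453), (34.103546142578125, 13.633182525634766), 20.023235321044922)
```

View pics/w2.png

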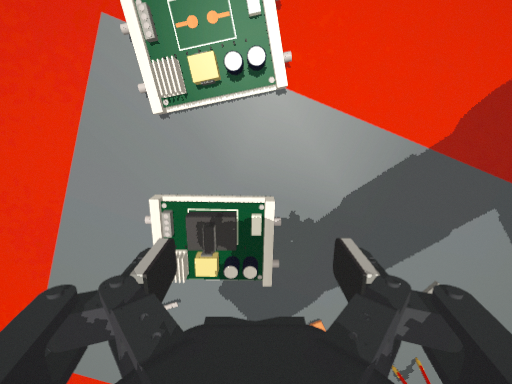

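The board is centred at about (212,240), with the cover at (212,230) and its rib at (210,237). The decoy board with open lands is at (205,45). Rib centre from depth is (0.530,-0.204), yaw 20°. Descending on it.

```bash
python3 -c "
from h import *
plan(.5298,-.2042,.1135,110)"
```

```text
total units now-axes [-1.6  -1.34  3.77] roll units 0.1 psi 111.0 tilt [ 0.     0.001 -1.   ]
after-roll axes x,y: [-1.63 -1.31]
```

```bash
python3 -m handwheel '{"deltas": [[0,0,0,0,0.1],[0,-0.4,-0.33,0.2,0],[0,-0.6,-0.5,0.5,0],[0,-0.63,-0.48,0.6,0],[0,0,0,0.6,0],[0,0,0,0.6,0],[0,0,0,0.5,0],[0,0,0,0.3,0],[0,0,0,0.2,0],[0,0,0,0,0]]}' 25
python3 -c "
from h import *
plan(.5298,-.2042,.1130,110);snap('wrist','w3')"
```

```text
clock: 5.08
tcp_pos: [0.5297, -0.2045, 0.1238]
orientation: [-0.0, -0.174, 0.985, 0.0]
wrist_force: [-0.9, 0.6, 0.1]
finger_gap: 0.0425
grip_force: 0.0
total units now-axes [-0.01  0.01  0.27] roll units 0.0 psi 110.0 tilt [-0.  0. -1.]
after-roll axes x,y: [-0.01  0.01]
```

View pics/w3.png

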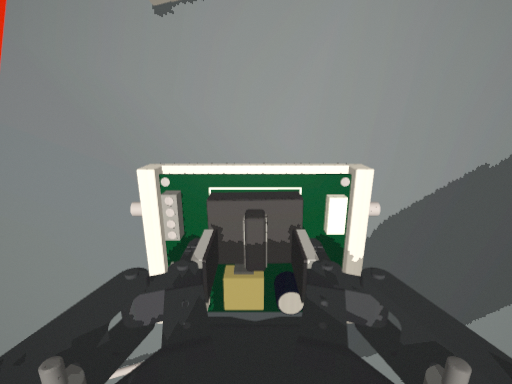

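The rib, seen at (256,238), stands centred between the pads at (206,262) and (306,262), so I'll close on it and lift.

```bash
python3 -m handwheel '{"deltas": [[0,0,0,0.25,0],[-0.5,0,0,0,0],[-0.9,0,0,0,0],[-0.9,0,0,0,0],[-0.9,0,0,0,0],[-0.9,0,0,-0.2,0],[-0.9,0,0,-0.5,0],[-0.9,0,0,-0.5,0],[-0.9,0,0,-0.5,0],[-0.9,0,0,-0.3,0],[-0.9,0,0,0,0]]}' 25
python3 -c "
from h import *
plan(.46,-.02,.097,110);snap('wrist','w4')"
```

```text
clock: 6.5
tcp_pos: [0.5303, -0.2052, 0.195]
orientation: [0.001, -0.174, 0.985, -0.001]
wrist_force: [0.0, -0.7, -1.2]
finger_gap: 0.0111
grip_force: 28.1
total units now-axes [0.07 4.96 2.44] roll units 0.0 psi 110.0 tilt [ 0.002 -0.001 -1.   ]
after-roll axes x,y: [0.07 4.95]
```

View pics/w4.png

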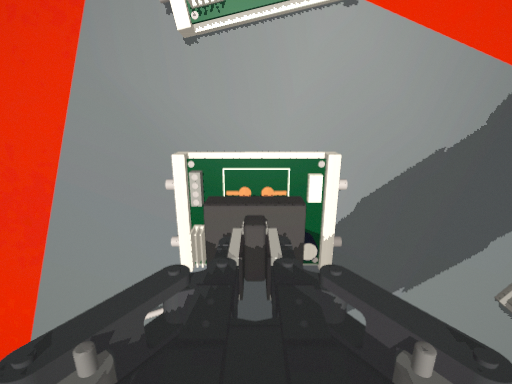

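The cover is held upright in the jaws at (255,240), and the bare lands show at (244,192) and (268,192). Carrying it to the free spot.

```bash
python3 -m handwheel '{"deltas": [[-0.9,0,0.4,0,0],[-0.9,0,0.8,0,0],[-0.9,0,0.8,0,0],[-0.9,0,0.8,0,0],[-0.9,0,0.8,0.2,0],[-0.9,0,0.8,0.4,0],[-0.9,0,0.5,0.6,0],[-0.9,0,0,0.6,0],[-0.9,0,0,0.3,0],[-0.9,0,0,0.15,0],[-0.9,0,0,0.1,0],[-0.9,0,0,0,0]]}' 25
python3 -c "
from h import *
plan(.46,-.02,.0958,110)"
```

```text
clock: 8.05
tcp_pos: [0.4629, -0.0209, 0.1001]
orientation: [0.0, -0.173, 0.985, 0.0]
wrist_force: [-1.1, 0.1, -0.5]
finger_gap: 0.011
grip_force: 28.1
total units now-axes [0.06 0.05 0.11] roll units -0.0 psi 110.0 tilt [ 0.  0. -1.]
after-roll axes x,y: [0.06 0.05]
```

```bash
python3 -m handwheel '{"deltas": [[-0.9,0,0,0.08,0],[-0.9,0,0,0.04,0],[-0.9,0,0,0,0],[-0.5,0,0,0,0],[-0.1,0,0,0,0],[0,0,0,0,0],[0,0,0,-0.3,0],[0,0,0,-0.6,0],[0,0,0,-0.8,0],[0,0,0,-0.8,0],[0,0,0,-0.8,0],[0.2,0,0,-0.4,0],[0.2,0,0,0,0]]}' 25
python3 - <<'E'
from h import *
plan(.543,.1525,.20,71)
snap('wrist','w5'); c=load('w5'); P=cloud(c).reshape(-1,3)
for z0,z1 in((.015,.025),(.03,.042)):
    p=P[(P[:,2]>z0)&(P[:,2]<z1)&(np.hypot(P[:,0]-.46,P[:,1]+.02)<.05)]; print(len(p),p.mean(0))
c=load('w4'); im=c['frame'].astype(int)
P=cloud(c); m=(im[...,0]>150)&(im[...,1]<140)&(im[...,2]<90)&(np.hypot(P[...,0]-.53,P[...,1]+.205)<.05)
E
```

```text
clock: 9.68
tcp_pos: [0.4635, -0.0209, 0.245]
orientation: [0.002, -0.174, 0.985, -0.001]
wrist_force: [0.2, -0.1, 0.3]
finger_gap: 0.0512
grip_force: 0.0
total units now-axes [-3.35  3.4   1.13] roll units 3.9 psi 110.0 tilt [ 0.004 -0.001 -1.   ]
after-roll axes x,y: [-0.47  4.74]
1582 [ 0.46240217 -0.02115836  0.02132647]
403 [ 0.46276309 -0.0210268   0.03869215]
```

The cover stands upright: its surfaces read 21 and 39 mm above the bench, at (0.463,-0.021). Now the tweezers.

```bash
python3 -m handwheel '{"deltas": [[0.4,0,0,0,1],[0.4,0,0,0,1],[0.4,0,0,0,1],[0.4,0,0,0,0.9],[0.4,-0.1,0.4,0,0],[0.4,-0.1,0.8,0,0],[0.4,-0.1,0.8,0,0],[0.4,-0.1,0.8,0,0],[0.4,-0.07,0.8,0,0],[0.4,0,0.7,0.2,0],[0.4,0,0.4,0.4,0],[0.4,0,0,0.4,0],[0.4,0,0,0,0]]}' 20
python3 - <<'E'
from h import *
c=snap('wrist','w6'); P=cloud(c).reshape(-1,3)
plan(.5435,.152,.1335,71)
for z0,z1 in((.047,.053),(.07,.09),(.115,.13)):
    p=P[(P[:,2]>z0)&(P[:,2]<z1)&(np.hypot(P[:,0]-.543,P[:,1]-.152)<(.06 if z1<.06 else .022))]; print(len(p),p.mean(0), len(p)>10 and cv2.minAreaRect((p[:,:2]*1000).astype(np.float32)))
E
```

```text
clock: 11.35
tcp_pos: [0.54, 0.1503, 0.2006]
orientation: [-0.002, 0.165, 0.986, -0.001]
wrist_force: [-0.0, 0.5, 0.1]
finger_gap: 0.0597
grip_force: 0.0
total units now-axes [-0.06  0.07  1.71] roll units -0.0 psi 71.0 tilt [-0.003 -0.001 -1.   ]
after-roll axes x,y: [-0.05  0.07]
3708 [0.53963802 0.15484402 0.05115733] ((543.7116088867188, 153.25169372558594), (80.08088684082031, 49.99303436279297), 71.08743286132812)
375 [0.54059961 0.15258083 0.08397321] ((542.7863159179688, 151.92059326171875), (31.558155059814453, 17.57365608215332), 70.13219451904297)
792 [0.54144066 0.15228047 0.12253435] ((543.32763671875, 151.69223022460938), (17.67212677001953, 18.247365951538086), 71.16748809814453)
```

View pics/w6.png

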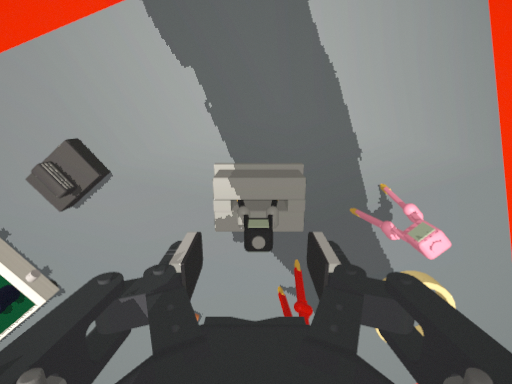

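The heel at (258,235) is midway between the pads at (187,262) and (325,262), and the cover stands upright at (68,175). Descending and squeezing to about 26 mm.

```bash
python3 -m handwheel '{"deltas": [[0.3,-0.05,0.05,0.3,0],[0.2,0,0,0.5,0],[0.1,0,0,0.5,0],[0.1,0,0,0.25,0],[0.1,0,0,0.12,0],[0.1,0,0,0,0],[-0.1,0,0,0,0],[-0.25,0,0,0,0],[-0.33,0,0,0,0],[-0.39,0,0,0,0],[-0.39,0,0,0,0],[-0.39,0,0,0,0]]}' 20
python3 -c "
from h import *
plan(.5433,.1517,.1335,71)"
```

```text
clock: 12.9
tcp_pos: [0.5443, 0.1522, 0.1364]
orientation: [0.0, 0.165, 0.986, 0.0]
wrist_force: [-0.2, 0.3, 1.4]
finger_gap: 0.0262
grip_force: 6.7
total units now-axes [ 0.02 -0.02  0.07] roll units 0.0 psi 71.0 tilt [ 0.  0. -1.]
after-roll axes x,y: [ 0.02 -0.02]
```

```bash
python3 -m handwheel '{"deltas": [[-0.39,0,0,-0.05,0],[-0.39,0,0,-0.15,0],[-0.39,0,0,-0.3,0],[-0.39,0,0,-0.4,0],[-0.39,0,0,-0.4,0],[-0.39,0,0,-0.4,0],[-0.39,0,0,-0.4,0],[-0.39,0,0,-0.2,0],[-0.39,0,0,-0.1,0],[-0.39,0,0,0,0]]}' 20
python3 - <<'E'
from h import *
snap('wrist','w7'); snap('side','s7'); snap('top','t7')
a=cv2.imread('pics/w7.png'); b=cv2.imread('pics/s7.png')
out=np.zeros((600,800,3),np.uint8); out[:384,:512]=a
out[384:600,:288]=cv2.resize(b[170:314,170:362],(288,216)); 
out[:360,512:800]=cv2.resize(b[180:300,190:286],(288,360),interpolation=cv2.INTER_CUBIC)
cv2.imwrite('pics/c7.png',out)
E
```

```text
clock: 14.15
tcp_pos: [0.5441, 0.1522, 0.2322]
orientation: [-0.0, 0.165, 0.986, -0.0]
wrist_force: [0.2, -0.8, -1.6]
finger_gap: 0.0263
grip_force: 7.7
```

View pics/c7.png

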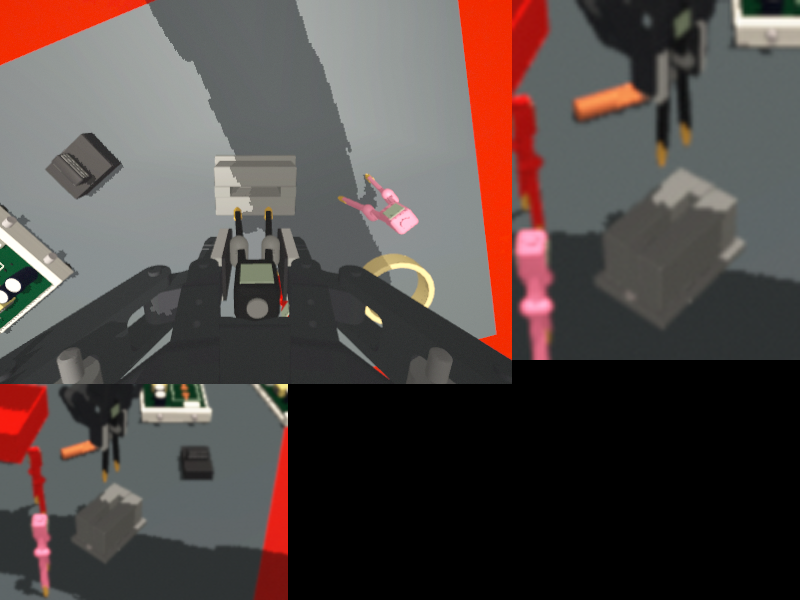

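The tweezers hang between the pads with both brass tips visible in the wrist picture at about (237,210) and (268,210); the cover stands at (85,165). I'll measure the tip gap and offset, and the lands from the earlier picture.

```bash
cat > meas.py <<'E'
from h import *
def tips(c,s,zt=.1284,show=True):
    im=c['frame'].astype(int); m=((im[...,0]-im[...,2]>60)&(im[...,1]-im[...,2]>25)).astype(np.uint8)
    m[:195]=0;m[235:]=0;m[:,:215]=0;m[:,290:]=0
    n,l,st,ce=cv2.connectedComponentsWithStats(m); out=[]
    M=q2R(s['orientation'])
    for i in range(1,n):
        if st[i,4]>6:
            v0=st[i,1]; us=np.where(l[v0:v0+2]==i)[1]; w=onz(c,us.mean(),v0+1.5,s['tcp_pos'][2]-zt)
            o=M.T@(w-s['tcp_pos']); out.append(w); print(st[i],'end px',us.mean(),v0,'tool xy mm',np.round(o[:2]*1000,1), 'depth pt tool',np.round((M.T@(world(c,us.mean(),v0+3)-s['tcp_pos']))*1000,1))
    return out
E
python3 - <<'E'
from meas import *
s=status.get_state(); t=tips(load('w7'),s); 
c=load('w4'); im=c['frame'].astype(int); m=(im[...,0]>150)&(im[...,0]-im[...,2]>70)&(im[...,1]<170)
m[:185]=0;m[200:]=0;m[:,:222]=0;m[:,290:]=0
v,u=np.where(m)
for r in range(185,200): print(r,''.join('#' if x else '.' for x in m[r,222:290]))
for uv in((244.5,192),(267.5,192)): print(onz(c,*uv,.018))
for r in range(184,200): print(r,[int(x) for x in im[r,236:278,0]])
E
```

```text
[234 207   7  14  35] end px 236.85714285714286 207 tool xy mm [  0.4 -13.5] depth pt tool [  3.3 -12.7 116.4]
[264 207   9  13  46] end px 268.0 207 tool xy mm [ 0.4 11.3] depth pt tool [  3.6  10.6 115.6]
185 ....................................................................
186 ....................................................................
187 ....................######.................######...................
188 ...................########..............#########..................
189 ..................##########.............####.#####.................
190 .................#####.######...........####.#######................
191 ....#################..######..........##########################...
192 ....#################..######..........##########################...
193 ....#################.#######..........###############.##########...
194 ....#########################..........#########################....
195 .............##..############...........############.....#..........
196 ....................................................................
197 .............
[... 2623 characters left out ...]
, 50, 81, 107, 106, 109, 109, 109, 107, 105, 117, 150, 105, 99, 42, 42, 41, 42, 42, 43, 44, 44, 44, 38, 48, 79, 107, 107, 109, 107, 107, 105, 105, 105, 106, 100, 67, 42, 41, 43, 39]
197 [52, 55, 53, 52, 55, 52, 54, 53, 55, 53, 54, 51, 52, 53, 54, 54, 51, 53, 52, 51, 54, 53, 52, 54, 54, 49, 51, 54, 55, 53, 51, 50, 49, 53, 52, 51, 50, 53, 52, 54, 50, 53]
198 [54, 49, 51, 49, 53, 53, 54, 52, 53, 50, 54, 53, 53, 51, 54, 53, 51, 53, 54, 52, 51, 50, 50, 52, 53, 52, 54, 52, 53, 51, 52, 51, 53, 52, 55, 52, 51, 55, 52, 55, 51, 54]
199 [53, 52, 53, 54, 52, 53, 52, 56, 51, 51, 51, 52, 53, 52, 54, 50, 52, 53, 52, 54, 51, 51, 53, 53, 51, 51, 54, 51, 52, 53, 52, 53, 53, 52, 54, 51, 53, 50, 50, 53, 52, 51]
```

Run:
```python
from meas import *
c=load('w7'); s=status.get_state(); M=q2R(s['orientation'])
for u in(237,268):
  for v in(206,207,208,210,213,216,220): print(u,v,np.round(M.T@(world(c,u,v)-s['tcp_pos'])*1000,1),c['frame'][v,u])
c=load('w4')
L=[onz(c,u,192.7,.018) for u in(244.9,267.2)]; print(L,sum(L)/2, np.degrees(np.arctan2(*(L[1]-L[0])[1::-1])),np.linalg.norm(L[1]-L[0]))
print(world(c,244,190),world(c,267,190))
plan(.529,-.2045,.19,110)
```

```text
237 206 [-14.3 -16.8 179.2] [192 185 167]
237 207 [  2.8 -13.1 125. ] [175 147  88]
237 208 [  3.7 -12.8 119.9] [171 134  53]
237 210 [  3.5 -12.5 115.8] [153 119  51]
237 213 [  4.6 -11.9 106.2] [35 35 33]
237 216 [  4.7 -11.5  99.9] [34 31 32]
237 220 [  4.9 -11.   91.9] [32 32 30]
268 206 [-14.3  14.  179.3] [145 130 107]
268 207 [  3.1  11.  124.2] [169 133  54]
268 208 [  3.3  10.9 121. ] [171 135  56]
268 210 [  3.6  10.6 115.6] [151 117  50]
268 213 [  4.8  10.1 105.7] [35 34 34]
268 216 [ 4.9  9.7 99.4] [32 33 31]
268 220 [ 4.6  9.4 92.6] [34 32 30]
[array([ 0.53328768, -0.21436966,  0.018     ]), array([ 0.52590136, -0.1940524 ,  0.018     ])] [ 0.52959452 -0.20421103  0.018     ] 109.97868248755618 0.021618243571094476
[ 0.53054998 -0.21618108  0.01981762] [ 0.52277102 -0.1955787   0.02083936]
total units now-axes [-2.55 -8.55  1.04] roll units -3.9 psi 71.0 tilt [-0.001 -0.    -1.   ]
after-roll axes x,y: [ 3.4  -8.25]
```

```bash
python3 -m handwheel '{"deltas": [[-0.39,0,-0.3,0,-0.5],[-0.39,0,-0.5,0,-1],[-0.39,0,-0.5,0,-1],[-0.39,0.1,-0.5,0,-1],[-0.39,0.4,-0.6,0,-0.4],[-0.39,0.4,-0.8,0,0],[-0.39,0.4,-0.8,0,0],[-0.4,0.3,-0.8,0,0],[-0.4,0.3,-0.8,0,0],[-0.4,0.2,-0.8,0,0],[-0.4,0.2,-0.5,0.1,0],[-0.4,0,-0.3,0.2,0],[-0.4,0,0,0.2,0],[-0.4,0,0,0,0]]}' 20
python3 -c "
from h import *
plan(.5302,-.2029,.165,110)"
```

```text
clock: 16.05
tcp_pos: [0.5207, -0.1503, 0.211]
orientation: [-0.001, -0.174, 0.985, 0.001]
wrist_force: [-0.2, -0.0, -1.4]
finger_gap: 0.0255
grip_force: 8.3
total units now-axes [ 0.23 -1.32  1.15] roll units 0.0 psi 110.0 tilt [-0.002  0.002 -1.   ]
after-roll axes x,y: [ 0.23 -1.32]
```

```bash
python3 -m handwheel '{"deltas": [[-0.4,0.1,-0.4,0,0],[-0.4,0.13,-0.5,0,0],[-0.4,0,-0.42,0.2,0],[-0.4,0,0,0.4,0],[-0.4,0,0,0.35,0],[-0.4,0,0,0.2,0],[-0.4,0,0,0,0],[-0.4,0,0,0,0]]}' 20
python3 - <<'E'
from h import *
plan(.5302,-.2029,.165,110)
c=snap('wrist','w8'); im=cv2.imread('pics/w8.png')
cv2.imwrite('pics/c8.png',cv2.resize(im[170:245,206:306],(800,600),interpolation=cv2.INTER_CUBIC))
E
```

```text
clock: 17.05
tcp_pos: [0.531, -0.2039, 0.1666]
orientation: [0.0, -0.174, 0.985, -0.0]
wrist_force: [-0.2, -0.1, 0.2]
finger_gap: 0.0255
grip_force: 8.3
total units now-axes [0.01 0.03 0.04] roll units 0.0 psi 110.0 tilt [ 0.001 -0.    -1.   ]
after-roll axes x,y: [0.01 0.03]
```

View pics/c8.png

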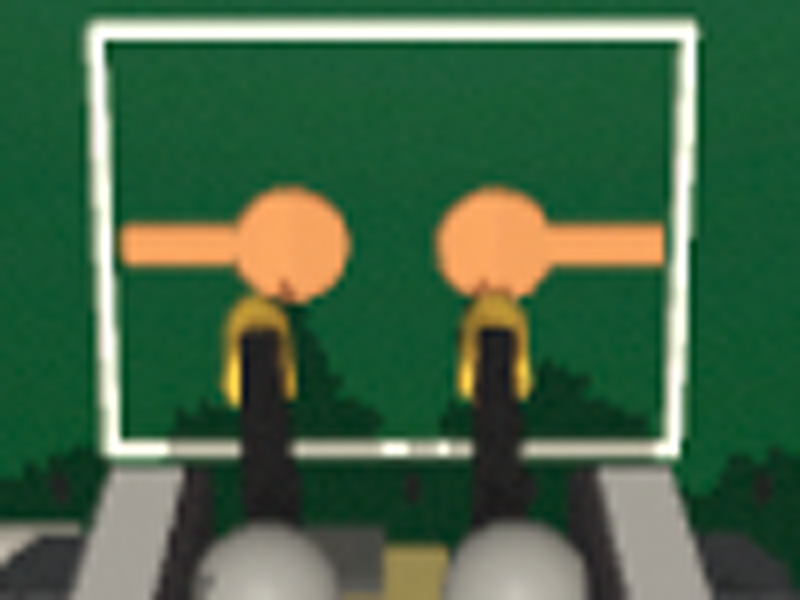

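Lands are at crop (292,245) and (494,245); the tips' ends are at (259,297) and (495,297), still above the board. Computing the offset.

Run:
```python
from h import *
c=load('w8'); s=status.get_state(); M=q2R(s['orientation']); p=s['tcp_pos']
f=lambda u,v,z: np.round((M.T@(onz(c,206+u/8-.5,170+v/8-.5,z)-p))[:2]*1000,1)
print('lands',f(292,245,.018),f(494,245,.018))
for zt in(.124,.126,.1284): print(zt,p[2]-zt,'tips',f(259,300,p[2]-zt),f(495,300,p[2]-zt))
for u in(238,268):
  for v in(207,208,210,213,218): print(u,v,np.round(M.T@(world(c,u,v)-p)*1000,1),c['frame'][v,u])
```

```text
lands [  1.8 -10.7] [ 1.8 11.2]
0.124 0.04286055221184812 tips [  3.9 -12.8] [ 3.8 10. ]
0.126 0.04086055221184812 tips [  3.2 -12.9] [ 3.2 10.1]
0.1284 0.03846055221184813 tips [  2.4 -13.1] [ 2.4 10.3]
238 207 [  3.2 -12.8 126.1] [160 127  47]
238 208 [  4.2 -12.5 120.5] [185 147  55]
238 210 [  4.2 -12.2 116.1] [140 109  45]
238 213 [  4.8 -11.7 107.6] [32 33 33]
238 218 [  5.3 -11.   96.4] [36 36 34]
268 207 [  2.7  10.7 127.4] [176 139  53]
268 208 [  4.   10.4 121.1] [187 148  56]
268 210 [  3.9  10.2 116.7] [141 109  44]
268 213 [  5.2   9.6 106.4] [35 34 33]
268 218 [ 5.   9.2 97.1] [36 34 35]
```

```bash
python3 -m handwheel '{"deltas": [[-0.4,0,0.04,0.1,0],[-0.4,0,0,0.2,0],[-0.4,0,0,0.1,0],[-0.4,0,0,0,0],[-0.4,0,0,0,0]]}' 20
python3 - <<'E'
from h import *
s=status.get_state(); print(s['tcp_pos'],s['wrist_force'])
c=snap('wrist','w9'); im=cv2.imread('pics/w9.png')
cv2.imwrite('pics/c9.png',cv2.resize(im[170:245,206:306],(800,600),interpolation=cv2.INTER_CUBIC))
E
```

```text
clock: 17.73
tcp_pos: [0.5303, -0.2027, 0.1503]
orientation: [0.0, -0.174, 0.985, 0.0]
wrist_force: [0.2, -0.0, -0.4]
finger_gap: 0.0258
grip_force: 8.3
[ 0.53032327 -0.2026767   0.15025752] [ 0.20460699 -0.02991042 -0.43787667]
```

View pics/c9.png

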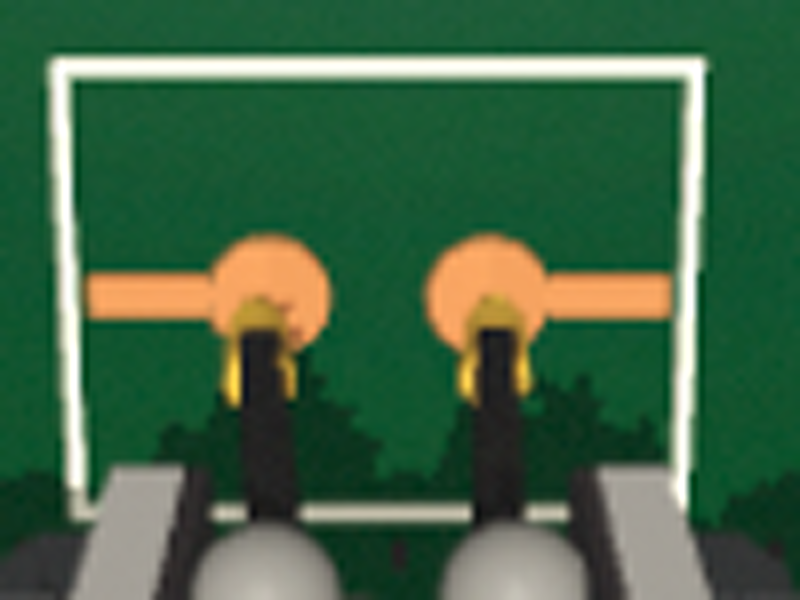

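Lands are at crop (270,295) and (487,295) and tips at (260,297) and (494,297): centred, with about 4 mm still to go. Tighten a hair and lower slowly.

```bash
python3 -m handwheel '{"deltas": [[-0.41,0,0,0.04,0],[-0.41,0,0,0.04,0],[-0.41,0,0,0.03,0],[-0.41,0,0,0,0],[-0.41,0,0,0,0],[-0.41,0,0,0,0]]}' 20
python3 -c "
from h import *
for _ in range(3):
  optics.read_camera('top');s=status.get_state();print(s['tcp_pos'],s['wrist_force'],s['finger_gap'])"
```

```text
clock: 18.52
tcp_pos: [0.5304, -0.2027, 0.146]
orientation: [0.0, -0.174, 0.985, -0.0]
wrist_force: [-0.1, -0.3, 0.7]
finger_gap: 0.0255
grip_force: 9.3
[ 0.53039868 -0.20272419  0.14601738] [ 0.12575349 -0.55888224  0.95009229] 0.025593585047134586
[ 0.53037711 -0.20268585  0.14601451] [-0.1908772 -0.3757403  1.7361141] 0.02506570216114
[ 0.53036107 -0.2026886   0.14599481] [ 0.00384024 -0.6365619   2.01295016] 0.0251152582779382
```

```bash
python3 -m handwheel '{"deltas": [[-0.41,0,0,0.02,0],[-0.41,0,0,0.02,0],[-0.41,0,0,0.01,0],[-0.41,0,0,0,0],[-0.41,0,0,0,0],[-0.41,0,0,0,0]]}' 20
python3 - <<'E'
from h import *
F=[]
for _ in range(6):
  optics.read_camera('top');s=status.get_state();F.append([*s['wrist_force'],s['finger_gap']])
print(s['tcp_pos'],np.mean(F,0))
c=snap('wrist','w10'); im=cv2.imread('pics/w10.png')
cv2.imwrite('pics/c10.png',cv2.resize(im[170:245,206:306],(800,600),interpolation=cv2.INTER_CUBIC))
E
```

```text
clock: 19.42
tcp_pos: [0.5303, -0.2027, 0.144]
orientation: [0.0, -0.174, 0.985, -0.0]
wrist_force: [0.1, 0.1, 4.1]
finger_gap: 0.0255
grip_force: 10.2
[ 0.53030269 -0.20265682  0.14391677] [ 0.36242155 -0.28357062  3.81326151  0.02537767]
```

View pics/c10.png

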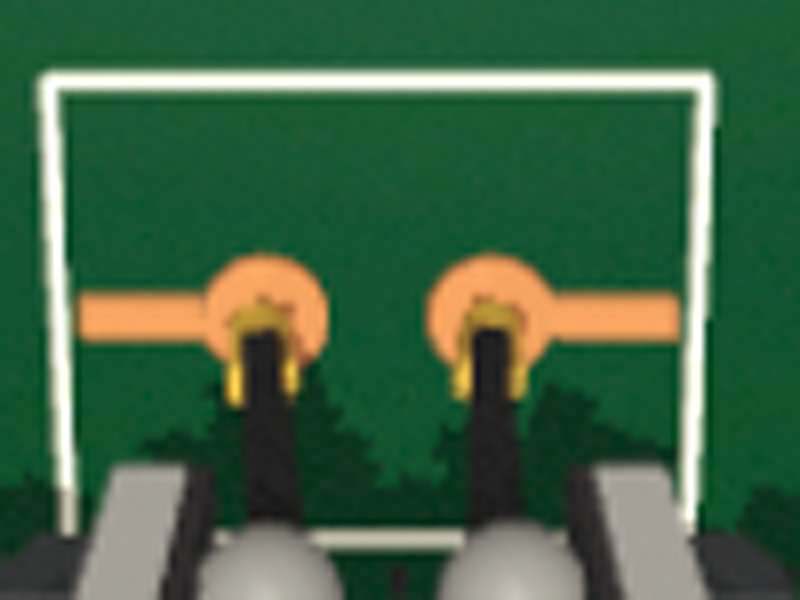

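The tips, at crop (263,305) and (489,305), sit on the lands centred at (267,315) and (490,315). Load is about 4.5 N over both pins and steady. Holding.

```bash
python3 -m handwheel '{"deltas": [[-0.41,0,0,0,0],[-0.41,0,0,0,0],[-0.41,0,0,0,0],[-0.41,0,0,0,0],[-0.41,0,0,0,0],[-0.41,0,0,0,0],[-0.41,0,0,0,0],[-0.41,0,0,0,0],[-0.41,0,0,0,0],[-0.41,0,0,0,0],[-0.41,0,0,0,0],[-0.41,0,0,0,0],[-0.41,0,0,0,0],[-0.41,0,0,0,0],[-0.41,0,0,0,0],[-0.41,0,0,0,0],[-0.41,0,0,0,0],[-0.41,0,0,0,0],[-0.41,0,0,0,0],[-0.41,0,0,0,0]]}' 20
python3 -c "
from workcell import hand_in
print(hand_in())"
```

```text
clock: 22.28
tcp_pos: [0.5303, -0.2026, 0.1439]
orientation: [0.0, -0.174, 0.985, 0.0]
wrist_force: [-0.5, 0.0, 4.0]
finger_gap: 0.0253
grip_force: 10.2
the job is handed in; nothing more can be done
None
```

I stood the cover upright on the bench and handed the job in at about 22 s, with the squeezed tweezers held steady on both lands at a light push of about 2 N per pin; `hand_in()` returned no verdict.

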